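Wedge the stopcock plug shut

ROBOT

A 6-joint arm with a two-finger parallel gripper is mounted at the origin on a cart in front of the work surface, level with it; the furniture and walls round the work are solid. World frame = base frame: x ahead of the robot, y to its left, z up, the work surface at z = 0. Lengths are in m, angles in degrees, forces in N, time in s.
With the tool pointing down it reaches from about 0.4 to 0.825 m from the base axis. Payload 7 kg.
Tool frame: the origin (TCP) lies midway between the tips of the shut fingers; the grasp point (between the pads) lies 19 mm behind it; z points along the fingers, y is the line along which they close (so a half turn about z gives the same grasp; the last joint's range is limited). The gripper opens to 88 mm and grips with 3 to 60 N. Pads are 19 mm wide; open, the fingers measure 130 mm over their backs; the gripper's body (78 mm by 193 mm) begins 47 mm behind the grasp point.
Start: joints at [-47.378, 20.546, 0.682, 0, -70.136, -16.507], TCP at [0.297, -0.606, 0.227] pointing down, gripper open.
Joint ranges: [-176.03, 176.03], [-82.01, 121.73], [-58.28, 71.71], [-173.87, 95.51], [-174.79, -0.11], [-173.66, 173.66]. Speed limits (degrees/s): [136.94, 136.94, 172.46, 180, 180, 180].

INTERFACE

Orientations are given as [roll, pitch, yaw] about the fixed x, y, z axes, in that order (R = Rz(yaw) Ry(pitch) Rx(roll)).
In Python, from plant import ctrl gives the robot as it stands.
- The arm moves only by the tool arm_command, never from a script. Its argument "steps" is a list of rows, each an object with "translation": the shift along the tool's x, y, z in mm, a list of three; "rotation": the turn, a rotation vector about the tool's x, y, z in units of 5 degrees (1.0 is 5 degrees), a list of three; "claw": the finger opening in mm, from 0 to 87.6. In form: [{"translation": [x, y, z], "rotation": [rx, ry, rz], "claw": claw}, ...]. A call has 1 to 5 rows; each row is the pose to reach, as a shift and turn from the pose commanded when the call began, along the tool's axes at that moment; what a row does not reach only later rows make up. A row lasts 1/10 s, in which the tool goes at most 50 mm and 8.59 degrees, less where a joint would pass 70% of its speed; a pose out of reach is approached as far as the arm can. A call with a gripper value outside its range is refused whole. The fingers move at their own pace and stop on an object; the grip force is fixed at half the most. Time passes only in rows, so rows that repeat a pose let the fingers close. It gives the time, the measured TCP pose, the force, the opening and the grip force at its end, in the units of the state.
- ctrl.get_obs(): the state, without advancing time (a new reading comes with each control period).
- ctrl.snapshot(name): name is "scene" or "top" or "wrist"; returns (picture, depth): 480x640x3 uint8, red, green, blue; 480x640 float32, m along the optical axis (not along the pixel's ray), 0 where there is no reading.
- ctrl.calibration(name): a dict with "vertical_fov" (degrees; the focal length in pixels is half the picture's height over the tangent of half this angle, whatever the lens; pixels are square), "cx", "cy" (the principal point, pixels), "k1" (the pictures are not rectified: a ray, as slopes to the right and down, at radius r is drawn at 1 + k1 r^2 times it, then the intrinsics apply), "rvec" (rotation vector, rad) and "tvec" (3), from world to camera coordinates, as OpenCV has them; the wrist camera has in their place "hand_eye" (4x4, takes a point from camera to tool coordinates, whose origin is the TCP and whose axes are the flange's). Camera axes: x right, y down, z forward; pixel columns grow to the right and rows downward; lengths in m; the calibration is good to about 2 mm. A picture is of the moment at which its call begins: read the wrist's pose just before it. calibration takes no time and is no camera call.
- ctrl.close_job(): hands the job in; it is judged then, once.
The state is a dict: "clock": time; "joint_pos": joint angles; "qvel": joint speeds; "tau": joint torques, N m; "tool_pos": TCP position; "orientation": TCP orientation; "force": force on the tool from outside, world axes, zero at the start; "moment": the same for the moment, N m; "opening": finger opening in m; "gripper_force": force on a finger pad.
Only numpy, scipy, OpenCV 4.12 (cv2) and the standard library are available. Lean on these libraries where they do the work, as an engineer would, in place of code of your own. Each camera call takes 0.05 s, during which the arm holds its last target. There are 200 camera calls.

TASK

Take the cleaned plug out of the plywood stand and put it down into the upright stopcock with its cross-bar in line with the two hose pipes. Press it down and, while pressing, turn it a quarter turn until the bar stands square across the pipes and the taper has wedged, so that the plug stays down against the spring when you let go. Push with about 25 N, never with much over 30 N, and do not disturb the tin, the jar or the dropper bottle.

Things in the scene. Friction and masses are not known exactly. Their poses are not given: they have to be found in the camera images.
- plug: Loose stopcock plug: white nylon taper below a brass collar (46 mm wide, 5 mm thick), stem and cross-bar. Origin: centre of the collar's underside; z up the stem, x along the bar. The taper reaches 39 mm below the origin, 30 mm wide at the collar, 15 mm at the nose. Starts hanging upright by its collar in the stand, bar in any direction; either way round is the same.
- plug_bar (a point): Centre of the plug's cross-bar, 36 mm above the plug's origin; the bar is 56 mm long, 14 mm wide and 22 mm tall. Grip here across the 14 mm (the plug's y axis). 20 mm of thinner stem are free between bar and collar.
- cock: Brass stopcock, screwed down: base plate 110 x 70 x 12 mm, upright barrel 55 mm wide, two 15 mm hose pipes along its own +x and -x, reaching 75 mm from the axis, 42 mm above the bench. Origin: centre of the base's underside. Left or right of the robot's middle, yawed up to 0.6 rad. Shut means the plug's bar is square to its x axis; it may be turned either way.
- cock_mouth (a point): Centre of the barrel's mouth at the rim, 72 mm above the bench, 32 mm wide. Inside, a spring pin lifts a loose plug until its collar is 16 mm above the rim; it pushes up with 10 N there, 2 N more per 10 mm of travel. The nylon taper seat sits at an unseen, varying height: the plug first touches it with its collar 3 to 11 mm above the rim.
- cock_seat (a point): Point on the barrel's axis, 20 mm below the rim. How the taper behaves: pressed straight down the plug sticks early and pops up again when let go; turned under 22 to 28 N of downward force in all (spring included) it sinks 1 to 2 mm deeper, wedges and stays. Turning it takes up to 0.6 N m.
- stand: Fixed plywood block, 76 x 76 x 50 mm, with a 32 mm hole in which the plug hangs; origin at the centre of its underside.
- pin_tin: Loose round tin, 57 mm wide, 72 mm tall, standing between stopcock and stand; origin at its foot. Leave alone.
- red_jar: Loose glass jar with a round screw lid, 45 mm wide, 100 mm tall, behind the work at the left; origin at its foot. Leave alone.
- dropper: Loose dropper bottle, 33 mm wide, 102 mm tall, behind the work at the right; origin at its foot. Leave alone.
- core (a joint): How far the nylon seat is pressed down on its rubber ring, in m: 0 unloaded, 1 mm for each 20 N that the plug bears on the taper (total push less the spring's 10 to 13 N). Over 1.05 mm (21 N, 31 to 34 N in all) the ring is overloaded; bring the load on slowly. The seat's height itself is not shown.
Not all that is in view belongs to the job. Leave any purple or turquoise look-alike of the plug alone. What is shaped like the cock but blue is not meant.

How it is judged:
By the outcome, as a careful person would: the job done as asked, in the order asked, and still so for the second after the job is handed in, with the robot touching nothing.
It also fails if it takes over 61 s, if anything falls off the work surface, if the arm or the gripper's body presses on something with over 40 N, if the wrist force passes 120 N, or if a joint passes its speed limit or range.

## Working session

There is one attempt and no reset: what is moved stays moved. The work goes in short steps, Python scripts to look and compute and a tool call to move; the robot and the scene stay as the last step left them, time stands still between calls to the robot, and variables do not carry over. Pictures are saved under pics/ and viewed, at most 10 in all, crops included, and the job is handed in when it is done.

Besides the shell and the picture viewer there is one more tool, called after "Request:" in YAML: its name, and indented under it one key for each argument. arm_command: Moves the arm, as the interface text tells. Its arguments: {"type":"object","properties":{"steps":{"type":"array"}},"required":["steps"]}

```bash
mkdir -p pics
cat > h.py <<'E'
import numpy as np, cv2
from scipy.spatial.transform import Rotation as R
from plant import ctrl
def toolT():
    o=ctrl.get_obs(); T=np.eye(4)
    T[:3,:3]=R.from_euler('xyz',o['orientation'],degrees=True).as_matrix(); T[:3,3]=o['tool_pos']; return T
def snap(name):
    T=toolT(); img,d=ctrl.snapshot(name); return img,d,T
def cloud(name,d,T=None):
    c=ctrl.calibration(name); f=240/np.tan(np.radians(c['vertical_fov'])/2)
    K=np.array([[f,0,c['cx']],[0,f,c['cy']],[0,0,1.]])
    v,u=np.mgrid[0:480,0:640]; p=np.stack([u,v],-1).reshape(-1,1,2).astype(float)
    n=cv2.undistortPoints(p,K,np.array([c['k1'],0,0,0.])).reshape(480,640,2)
    P=np.concatenate([n*d[...,None],d[...,None]],-1)
    if 'hand_eye' in c:
        M=T@np.array(c['hand_eye']); return P@M[:3,:3].T+M[:3,3]
    Rm=cv2.Rodrigues(np.array(c['rvec'],float))[0]; return (P-np.array(c['tvec']).ravel())@Rm
def save(fn,img): cv2.imwrite(fn,img[...,::-1])
E
python3 - <<'E'
from h import *
print(ctrl.get_obs())
for n in('scene','top'):
    i,d,T=snap(n); save(f'pics/{n}0.png',i); np.savez(f'{n}0.npz',i=i,P=cloud(n,d),d=d)
    c=ctrl.calibration(n);print(n,c)
E
```

```text
{'clock': 0.0, 'joint_pos': array([-4.73775490e+01,  2.05913342e+01,  6.31668245e-01, -2.18346485e-02,
       -7.01365410e+01, -1.65056064e+01]), 'qvel': array([-0.04484135,  0.0755268 , -0.00911263,  0.07354832,  0.07925667,
        0.15791479]), 'tau': array([-2.06936024e-04, -5.82725823e+01,  2.93055815e+01,  6.99714750e+00,
        6.93383030e-03, -1.37544289e-04]), 'tool_pos': array([ 0.29687314, -0.60563316,  0.22560246]), 'orientation': array([ 1.79901925e+02, -7.65624966e-03, -1.53890585e+02]), 'force': array([0.67824949, 0.0226326 , 0.00843322]), 'moment': array([ 0.01315271,  0.03912281, -0.00877391]), 'gripper_force': 0.0, 'opening': 0.08745464575707648}
scene {'vertical_fov': 46.655279454331236, 'cx': 321.9200815852229, 'cy': 238.52178252028764, 'k1': -0.11818386279126131, 'rvec': array([ 0.96231747, -2.25471999,  1.25627636]), 'tvec': array([0.41097428, 0.26544608, 0.84334678])}
top {'vertical_fov': 43.4482246408893, 'cx': 308.15855305782725, 'cy': 239.6731469537526, 'k1': -0.11818119181119176, 'rvec': array([ 2.12801074, -2.13391188,  0.15941884]), 'tvec': array([0.04003333, 0.5635002 , 0.9540143 ])}
```

View pics/top0.png

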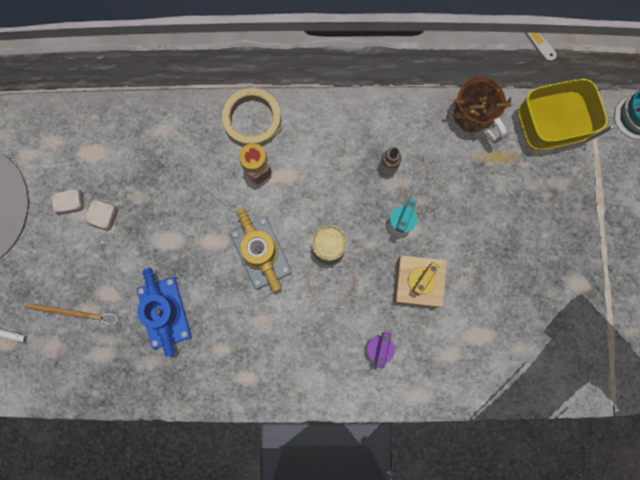

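View pics/scene0.png

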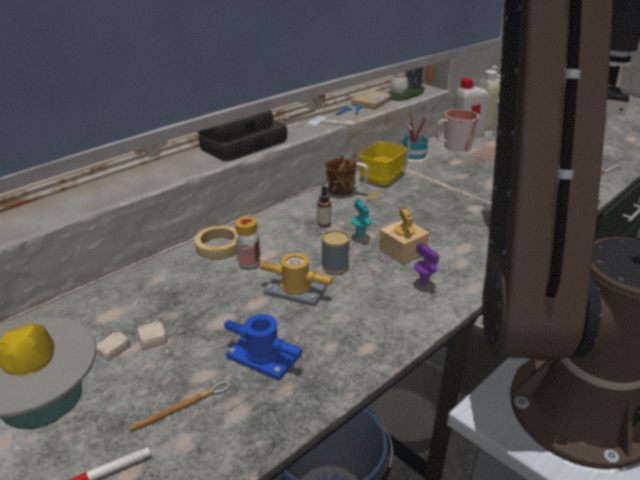

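The top view shows the brass plug in the plywood stand at (423,280). The turquoise (404,217) and purple (381,350) ones are look-alikes. The brass cock is at (258,248), and the blue one at (160,313) isn't meant. The tin is at (329,244), the jar at (253,160) and the dropper at (392,158). The scene view agrees. I'll measure next and confirm the choice with an enlarged crop.

Run:
```python
from h import *
z=np.load('top0.npz'); P=z['P']; i=z['i']
def pts(u0,u1,v0,v1,z0,z1):
    q=P[v0:v1,u0:u1].reshape(-1,3); c=i[v0:v1,u0:u1].reshape(-1,3)
    m=(q[:,2]>z0)&(q[:,2]<z1); return q[m],c[m]
def rep(n,q):
    q=q[:,:]; r=cv2.minAreaRect(q[:,:2].astype(np.float32)); w,V=np.linalg.eigh(np.cov(q[:,:2].T))
    print(n,len(q),'med',np.median(q,0).round(4),'rect',np.round(r[0],4),np.round(r[1],4),r[2],'axis',np.degrees(np.arctan2(V[1,1],V[0,1])).round(1))
print('table',np.median(P[380:400,250:330].reshape(-1,3),0))
rep('bar',pts(395,450,250,312,.080,.12)[0]); rep('collar',pts(395,450,250,312,.052,.062)[0]); rep('stand',pts(385,460,245,320,.04,.053)[0])
rep('rim',pts(230,290,220,280,.066,.078)[0]); rep('pipes',pts(220,300,200,300,.03,.06)[0]); rep('base',pts(215,305,195,300,.008,.018)[0])
rep('tin',pts(305,355,220,270,.066,.078)[0]);rep('turq',pts(385,425,190,240,.02,.12)[0])
rep('jar',pts(235,275,140,185,.09,.12)[0]);rep('drop',pts(375,410,140,175,.07,.12)[0]);rep('purp',pts(360,400,325,375,.02,.12)[0])
a=cv2.resize(i[235:320,375:465],None,fx=4,fy=4,interpolation=2);b=cv2.resize(i[200:300,215:305],None,fx=4,fy=4,interpolation=2)
save('pics/crop.png',np.hstack([np.vstack([a,np.zeros((60,360,3),np.uint8)]),b]))
```

```text
table [3.16236225e-01 7.01752062e-02 2.27750750e-04]
bar 355 med [ 0.4938 -0.1455  0.0968] rect [ 0.4943 -0.1467] [0.0145 0.0564] 54.84824752807617 axis 145.2
collar 617 med [ 0.4948 -0.1426  0.0542] rect [ 0.4942 -0.1464] [0.0766 0.0757] 83.26502990722656 axis 49.0
stand 1417 med [ 0.4888 -0.1414  0.0503] rect [ 0.4945 -0.1469] [0.0779 0.0774] 83.52647399902344 axis 56.4
rim 695 med [0.5489 0.1214 0.0721] rect [0.5483 0.1209] [0.0547 0.0522] 0.733311116695404 axis -174.7
pipes 774 med [0.5436 0.1178 0.0496] rect [0.5487 0.1189] [0.1479 0.0484] 13.54957389831543 axis -154.8
base 1168 med [0.5366 0.119  0.0127] rect [0.5484 0.1211] [0.1103 0.0702] 25.150833129882812 axis -155.1
tin 951 med [0.5555 0.0043 0.07  ] rect [0.5555 0.0044] [0.0551 0.0561] 89.20722961425781 axis 169.9
turq 668 med [ 0.5983 -0.1175  0.049 ] rect [ 0.5985 -0.1199] [0.0466 0.046 ] 19.736751556396484 axis 155.1
jar 577 med [0.6909 0.1277 0.101 ] rect [0.6921 0.1282] [0.0425 0.0422] 52.86611557006836 axis 91.4
drop 166 med [ 0.6967 -0.1001  0.0793] rect [ 0.6977 -0.1007] [0.0224 0.0191] 69.26561737060547 axis 63.4
purp 703 med [ 0.3839 -0.0749  0.0688] rect [ 0.3835 -0.0778] [0.0451 0.0455] 33.14561080932617 axis 165.8
```

View pics/crop.png

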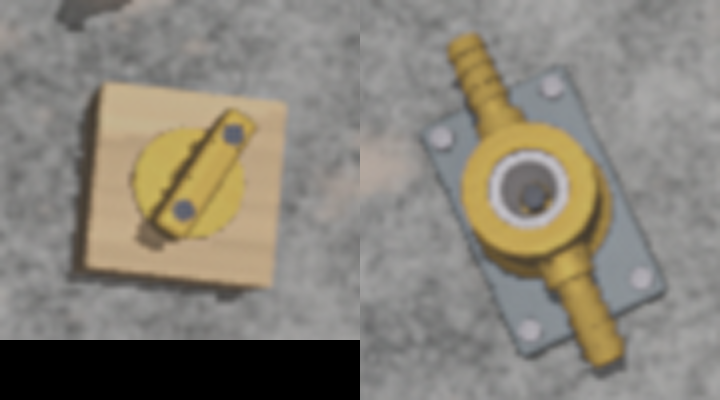

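The crop confirms both: the brass plug with a yellow bar in the plywood, and the brass cock with an open white-lined mouth. The measured sizes match the description (bar 56×14, stand 76, rim 55, base 110×70). Bar yaw is about 145.2° and cock yaw about 25.1°.

```bash
cat >> h.py <<'E'
def rel(pos,yaw,T=None):
    T=toolT() if T is None else T
    t=T[:3,:3].T@(np.array(pos)-T[:3,3])*1000
    G=R.from_euler('xyz',[180,0,yaw],degrees=True)
    r=(R.from_matrix(T[:3,:3]).inv()*G).as_rotvec(degrees=True)/5
    print('translation',t.round(1),'rotation',r.round(2))
E
python3 -c "
from h import *
rel([.4943,-.1467,.20],145.2)"
```

```text
translation [-379.3  325.3   26.1] rotation [ 1.000e-02 -1.000e-02  1.218e+01]
```

Request:
arm_command:
  steps:
    - {"translation": [-379.3, 325.3, 26], "rotation": [0, 0, 12.18], "claw": 50}
    - {"translation": [-379.3, 325.3, 26], "rotation": [0, 0, 12.18], "claw": 50}
    - {"translation": [-379.3, 325.3, 26], "rotation": [0, 0, 12.18], "claw": 50}
    - {"translation": [-379.3, 325.3, 26], "rotation": [0, 0, 12.18], "claw": 50}
    - {"translation": [-379.3, 325.3, 26], "rotation": [0, 0, 12.18], "claw": 50}

```text
clock: 0.6
tool_pos: [0.3905, -0.3889, 0.2141]
orientation: [180.0, -0.0, 165.4]
force: [1.5, -0.5, -0.7]
opening: 0.0541
gripper_force: 0.0
```

```bash
python3 -c "
from h import *
rel([.4943,-.1467,.20],145.2); print(ctrl.get_obs()['joint_pos'])"
```

```text
translation [-39.6 260.5  14.1] rotation [ 0.   -0.    4.05]
[-2.45222953e+01  9.44105755e+00 -1.61272432e+01 -9.81364617e-03
 -6.44561395e+01 -8.00273914e+01]
```

Request:
arm_command:
  steps:
    - {"translation": [-39.6, 260.5, 14], "rotation": [0, 0, 4.05], "claw": 50}
    - {"translation": [-39.6, 260.5, 14], "rotation": [0, 0, 4.05], "claw": 50}
    - {"translation": [-39.6, 260.5, 14], "rotation": [0, 0, 4.05], "claw": 50}
    - {"translation": [-39.6, 260.5, 14], "rotation": [0, 0, 4.05], "claw": 50}
    - {"translation": [-39.6, 260.5, 14], "rotation": [0, 0, 4.05], "claw": 50}

```text
clock: 1.1
tool_pos: [0.4831, -0.1695, 0.2017]
orientation: [180.0, 0.0, 145.5]
force: [1.4, -0.1, 0.3]
opening: 0.05
gripper_force: 0.0
```

Request:
arm_command:
  steps:
    - {"translation": [0, 0, 0], "rotation": [0, 0, 0], "claw": 50}
    - {"translation": [0, 0, 0], "rotation": [0, 0, 0], "claw": 50}

```text
clock: 1.3
tool_pos: [0.4831, -0.1702, 0.2015]
orientation: [-180.0, -0.0, 145.7]
force: [-0.1, -0.4, -0.6]
opening: 0.0497
gripper_force: 0.0
```

Run:
```python
from h import *
i,d,T=snap('wrist'); print(ctrl.get_obs()['joint_pos'].round(1),T[:3,3]); save('pics/w1.png',i)
P=cloud('wrist',d,T); q=P.reshape(-1,3); q=q[(d.ravel()>0)]
def rep(n,m):
    a=q[m]
    if len(a)<20: print(n,len(a));return
    r=cv2.minAreaRect(a[:,:2].astype(np.float32)); w,V=np.linalg.eigh(np.cov(a[:,:2].T))
    print(n,len(a),'med',np.median(a,0).round(4),'rect',np.round(r[0],4),np.round(r[1],4),'axis',np.degrees(np.arctan2(V[1,1],V[0,1])).round(1))
near=np.hypot(q[:,0]-.494,q[:,1]+.147)<.04
rep('bar',near&(q[:,2]>.088)&(q[:,2]<.11)); rep('collar',near&(q[:,2]>.0525)&(q[:,2]<.06))
rel([.4943,-.1467,.2],145.2,T)
```

```text
[   2.5    6.3  -21.7   -0.   -62.1 -126.9] [ 0.48307455 -0.17015173  0.20152234]
bar 1359 med [ 0.4907 -0.1459  0.0976] rect [ 0.4925 -0.1464] [0.0143 0.0554] axis 145.5
collar 1171 med [ 0.4904 -0.1507  0.0558] rect [ 0.495  -0.1455] [0.0671 0.0646] axis 55.8
translation [ 3.9 25.7  1.5] rotation [-0.   -0.01  0.1 ]
```

View pics/w1.png

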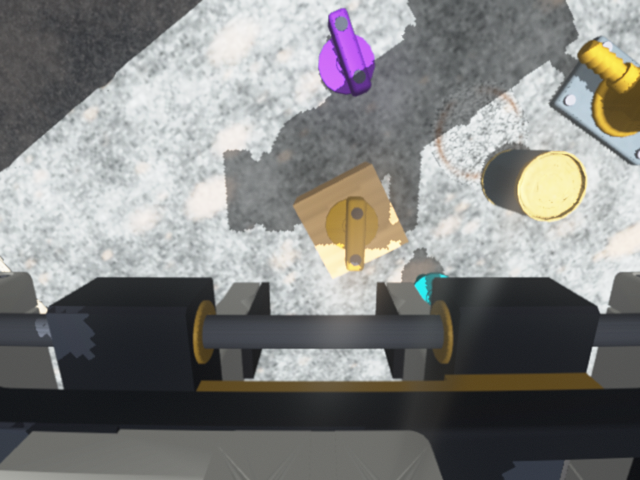

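The wrist view shows the brass plug's bar at about (355,233) in the stand, with turquoise and purple clear of it. Both cameras put the bar at about (0.4935, -0.1465). I'll move over it and descend.

```bash
python3 -c "
from h import *
rel([.4935,-.1465,.0655],145.4)"
```

```text
translation [  4.9  26.5 136.1] rotation [-0.   -0.01  0.04]
```

Request:
arm_command:
  steps:
    - {"translation": [4.9, 26.5, 40], "rotation": [0, 0, 0.04], "claw": 50}
    - {"translation": [4.9, 26.5, 70], "rotation": [0, 0, 0.04], "claw": 50}
    - {"translation": [4.9, 26.5, 100], "rotation": [0, 0, 0.04], "claw": 50}
    - {"translation": [4.9, 26.5, 100], "rotation": [0, 0, 0.04], "claw": 50}

```text
clock: 1.75
tool_pos: [0.4905, -0.148, 0.0983]
orientation: [-179.8, -0.3, 145.2]
force: [-0.0, -0.6, -0.4]
opening: 0.0498
gripper_force: 0.0
```

```bash
python3 -c "
from h import *
rel([.4935,-.1465,.0655],145.4)"
```

```text
translation [-1.8  3.1 32.8] rotation [-0.05 -0.07 -0.05]
```

Request:
arm_command:
  steps:
    - {"translation": [-1.8, 3.1, 16], "rotation": [0, 0, 0], "claw": 50}
    - {"translation": [-1.8, 3.1, 32.5], "rotation": [0, 0, 0], "claw": 50}
    - {"translation": [-1.8, 3.1, 32.5], "rotation": [0, 0, 0], "claw": 50}
    - {"translation": [-1.8, 3.1, 32.5], "rotation": [0, 0, 0], "claw": 50}

```text
clock: 2.15
tool_pos: [0.4974, -0.1461, 0.0705]
orientation: [180.0, 0.0, 145.3]
force: [0.2, -0.0, 0.8]
opening: 0.0502
gripper_force: 0.0
```

```bash
python3 -c "
from h import *
rel([.4935,-.1465,.0655],145.4); o=ctrl.get_obs(); print(o['force'],o['moment'])"
```

```text
translation [ 3.  -2.5  5. ] rotation [ 0.    0.01 -0.02]
[ 0.1605767  -0.02585222  0.80014856] [-0.12634661 -0.06283077 -0.03372683]
```

Request:
arm_command:
  steps:
    - {"translation": [2.5, -2.5, 4.5], "rotation": [0, 0, 0], "claw": 50}
    - {"translation": [2.5, -2.5, 4.5], "rotation": [0, 0, 0], "claw": 50}
    - {"translation": [2.5, -2.5, 4.5], "rotation": [0, 0, 0], "claw": 50}
    - {"translation": [2.5, -2.5, 4.5], "rotation": [0, 0, 0], "claw": 50}

```text
clock: 2.55
tool_pos: [0.4938, -0.1459, 0.0653]
orientation: [180.0, 0.0, 145.3]
force: [-0.0, 0.0, -0.0]
opening: 0.0498
gripper_force: 0.0
```

Request:
arm_command:
  steps:
    - {"translation": [0, 0, 0], "rotation": [0, 0, 0], "claw": 5}
    - {"translation": [0, 0, 0], "rotation": [0, 0, 0], "claw": 5}
    - {"translation": [0, 0, 0], "rotation": [0, 0, 0], "claw": 5}
    - {"translation": [0, 0, 0], "rotation": [0, 0, 0], "claw": 5}
    - {"translation": [0, 0, 0], "rotation": [0, 0, 0], "claw": 5}

```text
clock: 3.05
tool_pos: [0.4936, -0.1459, 0.0648]
orientation: [-180.0, -0.0, 145.3]
force: [-1.7, -1.7, 2.2]
opening: 0.0154
gripper_force: 0.5
```

Request:
arm_command:
  steps:
    - {"translation": [0, 0, 0], "rotation": [0, 0, 0], "claw": 5}
    - {"translation": [0, 0, 0], "rotation": [0, 0, 0], "claw": 5}
    - {"translation": [0, 0, 0], "rotation": [0, 0, 0], "claw": 5}
    - {"translation": [0, 0, 0], "rotation": [0, 0, 0], "claw": 5}
    - {"translation": [0, 0, 0], "rotation": [0, 0, 0], "claw": 5}

```text
clock: 3.55
tool_pos: [0.4936, -0.1459, 0.0648]
orientation: [-180.0, -0.0, 145.3]
force: [-0.4, -0.3, -1.0]
opening: 0.014
gripper_force: 30.0
```

Request:
arm_command:
  steps:
    - {"translation": [0, 0, -15], "rotation": [0, 0, 0], "claw": 5}
    - {"translation": [0, 0, -35], "rotation": [0, 0, 0], "claw": 5}
    - {"translation": [0, 0, -60], "rotation": [0, 0, 0], "claw": 5}
    - {"translation": [0, 0, -90], "rotation": [0, 0, 0], "claw": 5}
    - {"translation": [0, 0, -95], "rotation": [0, 0, 0], "claw": 5}

```text
clock: 4.05
tool_pos: [0.4955, -0.146, 0.1632]
orientation: [179.8, 0.3, 145.4]
force: [0.7, 0.9, 0.3]
opening: 0.0142
gripper_force: 30.0
```

Request:
arm_command:
  steps:
    - {"translation": [0, 0, 0], "rotation": [0, 0, 0], "claw": 5}
    - {"translation": [0, 0, 0], "rotation": [0, 0, 0], "claw": 5}
    - {"translation": [0, 0, 0], "rotation": [0, 0, 0], "claw": 5}

```text
clock: 4.35
tool_pos: [0.4928, -0.1459, 0.1585]
orientation: [-179.9, -0.1, 145.3]
force: [0.1, 0.0, -1.1]
opening: 0.014
gripper_force: 30.0
```

```bash
python3 -c "
from h import *
o=ctrl.get_obs(); print(o['force'],o['moment'],o['opening'],o['joint_pos'])
rel([.5485,.121,.16],205.2)"
```

```text
[ 0.09615878  0.04061524 -1.07704677] [-0.1188148 -0.0868337  0.0058259] 0.014030926497634986 [ 5.41053762e+00  8.76834218e+00 -2.48643707e+01 -2.31336384e-02
 -5.64973274e+01 -1.30078345e+02]
translation [106.  251.2  -1.6] rotation [ -0.    -0.03 -11.98]
```

Request:
arm_command:
  steps:
    - {"translation": [15, 35, -2], "rotation": [0, 0, -1.5], "claw": 5}
    - {"translation": [30, 72, -2], "rotation": [0, 0, -3], "claw": 5}
    - {"translation": [45, 108, -2], "rotation": [0, 0, -4.5], "claw": 5}
    - {"translation": [60, 144, -2], "rotation": [0, 0, -6], "claw": 5}
    - {"translation": [75, 180, -2], "rotation": [0, 0, -7.5], "claw": 5}

```text
clock: 4.85
tool_pos: [0.5339, 0.0462, 0.1607]
orientation: [-180.0, -0.1, -176.9]
force: [0.2, -0.5, -1.3]
opening: 0.0142
gripper_force: 30.0
```

```bash
python3 -c "
from h import *
rel([.5485,.121,.16],205.2)"
```

```text
translation [-18.7  73.9   0.6] rotation [-0.   -0.02 -4.41]
```

Request:
arm_command:
  steps:
    - {"translation": [-9, 36, 0], "rotation": [0, 0, -1.5], "claw": 5}
    - {"translation": [-18, 70, 0], "rotation": [0, 0, -3], "claw": 5}
    - {"translation": [-18, 71, 0], "rotation": [0, 0, -4.3], "claw": 5}
    - {"translation": [-18, 71, 0], "rotation": [0, 0, -4.3], "claw": 5}
    - {"translation": [-18, 71, 0], "rotation": [0, 0, -4.3], "claw": 5}

```text
clock: 5.35
tool_pos: [0.5482, 0.1162, 0.1608]
orientation: [-180.0, -0.1, -155.9]
force: [-0.1, -0.4, -1.3]
opening: 0.014
gripper_force: 30.0
```

Run:
```python
from h import *
i,d,T=snap('wrist'); save('pics/w2.png',i); print(T[:3,3],ctrl.get_obs()['orientation'],ctrl.get_obs()['force'])
P=cloud('wrist',d,T)
g=i.astype(int); q=P.reshape(-1,3); c=g.reshape(-1,3)
m=(d.ravel()>0)&(np.hypot(q[:,0]-.5485,q[:,1]-.121)<.11)
def rep(n,k):
    a=q[m&k]; r=cv2.minAreaRect(a[:,:2].astype(np.float32)); w,V=np.linalg.eigh(np.cov(a[:,:2].T))
    print(n,len(a),'med',np.median(a,0).round(4),'rect',np.round(r[0],4),np.round(r[1],4),np.round(r[2],1),'ax',np.degrees(np.arctan2(V[1,1],V[0,1])).round(1))
rep('rim',(q[:,2]>.069)&(q[:,2]<.075)&(np.hypot(q[:,0]-.5485,q[:,1]-.121)<.035)); rep('base',(q[:,2]>.009)&(q[:,2]<.015))
a=q[m&(q[:,2]>.069)&(q[:,2]<.075)&(np.hypot(q[:,0]-.5485,q[:,1]-.121)<.035)]
from scipy.optimize import least_squares
# outer boundary circle fit
ctr=a[:,:2].mean(0); th=np.arctan2(*(a[:,:2]-ctr).T[::-1]); rr=np.hypot(*(a[:,:2]-ctr).T)
b=np.array([a[(th>t)&(th<t+.2)][np.argmax(rr[(th>t)&(th<t+.2)])][:2] for t in np.arange(-3.14,3.1,.2) if ((th>t)&(th<t+.2)).any()])
s=least_squares(lambda p:np.hypot(b[:,0]-p[0],b[:,1]-p[1])-.0275,ctr,loss='soft_l1',f_scale=.001); print('rimfit R27.5',s.x,np.abs(s.fun).mean(),len(b))
i,d,T=snap('top'); P=cloud('top',d); q=P.reshape(-1,3)
m=(np.hypot(q[:,0]-T[0,3],q[:,1]-T[1,3])<.045)&(q[:,2]>.135)&(q[:,2]<.16); print(m.sum())
rel([.5485,.121,.16],205.2,T)
```

```text
[0.54818538 0.11619807 0.1608201 ] [-1.79993179e+02 -8.36193523e-02 -1.55875055e+02] [-0.188444   -0.26535611 -1.41494362]
rim 1811 med [0.5337 0.1159 0.0728] rect [0.5383 0.1195] [0.037  0.0544] 14.4 ax 104.8
base 2614 med [0.5156 0.0971 0.0127] rect [0.5494 0.092 ] [0.0977 0.1322] 21.0 ax 108.6
rimfit R27.5 [0.54719924 0.12185007] 0.001383883058859141 26
13
translation [-2.2  4.5  1.1] rotation [-0.   -0.02 -0.22]
```

View pics/w2.png

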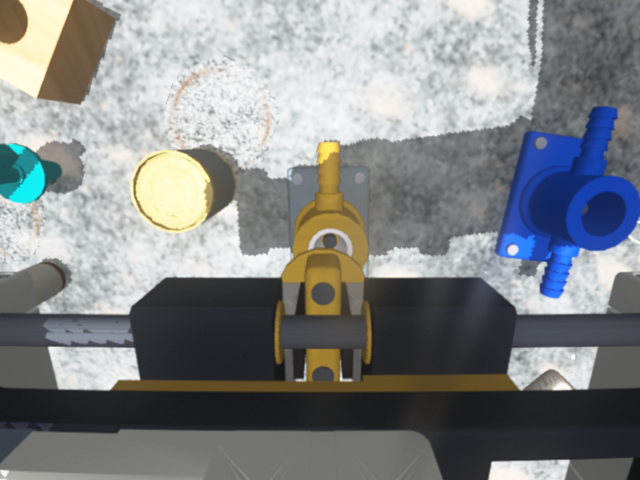

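The plug is held, with its bar along the pipes and the mouth at (330,240) just ahead of it. The wrist rim fit (0.547,0.122) agrees with the top view (0.548,0.121). I'll correct and start lowering.

Request:
arm_command:
  steps:
    - {"translation": [-2.0, 4.8, 0], "rotation": [0, 0, -0.2], "claw": 5}
    - {"translation": [-2.0, 4.8, 15], "rotation": [0, 0, -0.2], "claw": 5}
    - {"translation": [-2.0, 4.8, 25], "rotation": [0, 0, -0.2], "claw": 5}
    - {"translation": [-2.0, 4.8, 25], "rotation": [0, 0, -0.2], "claw": 5}
    - {"translation": [-2.0, 4.8, 25], "rotation": [0, 0, -0.2], "claw": 5}

```text
clock: 5.95
tool_pos: [0.5486, 0.1216, 0.1368]
orientation: [-180.0, -0.0, -154.7]
force: [0.4, -0.0, -0.9]
opening: 0.0139
gripper_force: 30.0
```

```bash
python3 -c "
from h import *
rel([.548,.1213,.108],205.1);print(ctrl.get_obs())"
```

```text
translation [ 0.7  0.  28.8] rotation [-0.   -0.01  0.04]
{'clock': 5.95, 'joint_pos': array([ 3.24587706e+01,  1.43598072e+01, -2.07727601e+01,  1.38754299e-02,
       -5.48986322e+01, -9.71495839e+01]), 'qvel': array([ 0.13349931, -0.57193496,  0.68238368,  0.21172615, -0.07020632,
        0.09075957]), 'tau': array([-2.97553441e-02, -4.58608890e+01,  2.53398657e+01,  6.09226897e+00,
       -6.80780131e-02, -5.73609737e-03]), 'tool_pos': array([0.54863307, 0.12156327, 0.1368135 ]), 'orientation': array([-1.79984857e+02, -2.95453239e-02, -1.54682835e+02]), 'force': array([ 0.35412219, -0.01500203, -0.90649316]), 'moment': array([-0.0327584 , -0.07029857,  0.05124407]), 'gripper_force': 29.99996244907379, 'opening': 0.013949592559136427}
```

Request:
arm_command:
  steps:
    - {"translation": [0.5, 0, 8], "rotation": [0, 0, 0], "claw": 5}
    - {"translation": [0.5, 0, 16], "rotation": [0, 0, 0], "claw": 5}
    - {"translation": [0.5, 0, 24], "rotation": [0, 0, 0], "claw": 5}
    - {"translation": [0.5, 0, 29], "rotation": [0, 0, 0], "claw": 5}
    - {"translation": [0.5, 0, 29], "rotation": [0, 0, 0], "claw": 5}

```text
clock: 6.45
tool_pos: [0.5476, 0.1213, 0.1067]
orientation: [-180.0, -0.1, -154.7]
force: [0.6, 0.6, -1.0]
opening: 0.0139
gripper_force: 30.0
```

Request:
arm_command:
  steps:
    - {"translation": [0, 0, 2], "rotation": [0, 0, 0], "claw": 5}
    - {"translation": [0, 0, 4], "rotation": [0, 0, 0], "claw": 5}
    - {"translation": [0, 0, 4], "rotation": [0, 0, 0], "claw": 5}
    - {"translation": [0, 0, 4], "rotation": [0, 0, 0], "claw": 5}

```text
clock: 6.85
tool_pos: [0.5482, 0.1216, 0.104]
orientation: [180.0, 0.0, -154.7]
force: [0.3, -0.3, -0.8]
opening: 0.0138
gripper_force: 30.0
```

Request:
arm_command:
  steps:
    - {"translation": [0, 0, 1], "rotation": [0, 0, 0], "claw": 5}
    - {"translation": [0, 0, 2], "rotation": [0, 0, 0], "claw": 5}
    - {"translation": [0, 0, 3], "rotation": [0, 0, 0], "claw": 5}
    - {"translation": [0, 0, 3], "rotation": [0, 0, 0], "claw": 5}
    - {"translation": [0, 0, 3], "rotation": [0, 0, 0], "claw": 5}

```text
clock: 7.35
tool_pos: [0.5486, 0.1217, 0.1021]
orientation: [-180.0, 0.1, -154.6]
force: [-2.8, 0.1, 8.8]
opening: 0.0139
gripper_force: 30.0
```

Request:
arm_command:
  steps:
    - {"translation": [0, 0, 0.7], "rotation": [0, 0, 0], "claw": 5}
    - {"translation": [0, 0, 1.4], "rotation": [0, 0, 0], "claw": 5}
    - {"translation": [0, 0, 2], "rotation": [0, 0, 0], "claw": 5}
    - {"translation": [0, 0, 2], "rotation": [0, 0, 0], "claw": 5}
    - {"translation": [0, 0, 2], "rotation": [0, 0, 0], "claw": 5}

```text
clock: 7.85
tool_pos: [0.5487, 0.1216, 0.1006]
orientation: [-180.0, 0.1, -154.6]
force: [-4.8, -0.5, 13.0]
opening: 0.0135
gripper_force: 30.0
```

Request:
arm_command:
  steps:
    - {"translation": [0.5, 0.2, 0], "rotation": [0, 0, 0], "claw": 5}
    - {"translation": [0.5, 0.2, 0], "rotation": [0, 0, 0], "claw": 5}
    - {"translation": [0.5, 0.2, 0], "rotation": [0, 0, 0], "claw": 5}

```text
clock: 8.15
tool_pos: [0.5485, 0.1217, 0.1007]
orientation: [-180.0, 0.1, -154.6]
force: [-3.3, -0.6, 11.9]
opening: 0.0141
gripper_force: 30.0
```

Request:
arm_command:
  steps:
    - {"translation": [0, 0, 0.5], "rotation": [0, 0, 0], "claw": 5}
    - {"translation": [0, 0, 1], "rotation": [0, 0, 0], "claw": 5}
    - {"translation": [0, 0, 1], "rotation": [0, 0, 0], "claw": 5}
    - {"translation": [0, 0, 1], "rotation": [0, 0, 0], "claw": 5}

```text
clock: 8.55
tool_pos: [0.5485, 0.1217, 0.0999]
orientation: [-180.0, 0.1, -154.6]
force: [-4.4, -1.0, 13.8]
opening: 0.0135
gripper_force: 30.0
```

Request:
arm_command:
  steps:
    - {"translation": [0.5, 0.2, 0], "rotation": [0, 0, 0], "claw": 5}
    - {"translation": [1.0, 0.4, 0], "rotation": [0, 0, 0], "claw": 5}
    - {"translation": [1.0, 0.4, 0], "rotation": [0, 0, 0], "claw": 5}
    - {"translation": [1.0, 0.4, 0], "rotation": [0, 0, 0], "claw": 5}

```text
clock: 8.95
tool_pos: [0.5482, 0.1217, 0.1001]
orientation: [-179.9, 0.2, -154.6]
force: [-1.8, -1.8, 12.4]
opening: 0.0138
gripper_force: 30.0
```

Request:
arm_command:
  steps:
    - {"translation": [0, 0, 0.5], "rotation": [0, 0, 0], "claw": 5}
    - {"translation": [0, 0, 1], "rotation": [0, 0, 0], "claw": 5}
    - {"translation": [0, 0, 1], "rotation": [0, 0, 0], "claw": 5}
    - {"translation": [0, 0, 1], "rotation": [0, 0, 0], "claw": 5}

```text
clock: 9.35
tool_pos: [0.5482, 0.1217, 0.0994]
orientation: [-179.9, 0.2, -154.6]
force: [-2.9, -1.0, 15.1]
opening: 0.0142
gripper_force: 30.0
```

```bash
python3 -c "
from h import *
o=ctrl.get_obs();print(o['force'],o['moment'],toolT()[:3,3])
i,d,T=snap('scene');c=cv2.resize(i[190:330,230:370],None,fx=4,fy=4,interpolation=2);save('pics/s1.png',c)
o=ctrl.get_obs();print(o['force'],o['moment'],toolT()[:3,3])"
```

```text
[-2.91452099 -0.9590131  15.09214523] [-0.64051859  1.07035732  0.00319148] [0.54820065 0.12172335 0.09937765]
[-1.59087327 -1.82735089 14.82766935] [-0.60219638  1.0983794  -0.05369055] [0.54821703 0.12170597 0.0993882 ]
```

View pics/s1.png

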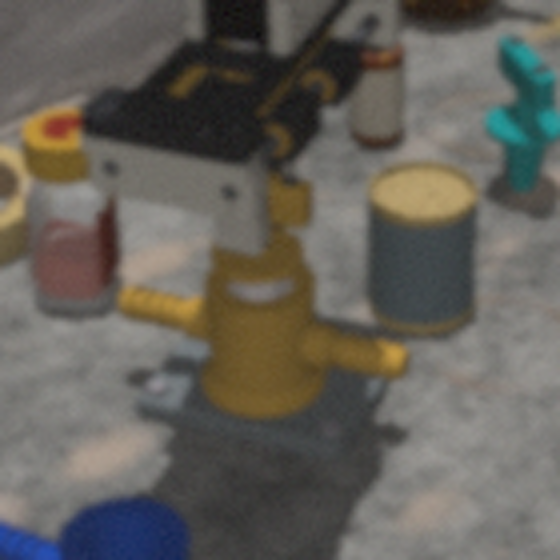

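The plug stands upright in the mouth. A small one-sided lateral contact pushes the tool toward -x and -y, so I'll ease that way while pressing.

Request:
arm_command:
  steps:
    - {"translation": [0.5, -0.2, 0], "rotation": [0, 0, 0], "claw": 5}
    - {"translation": [0.9, -0.3, 0], "rotation": [0, 0, 0], "claw": 5}
    - {"translation": [0.9, -0.3, 0], "rotation": [0, 0, 0], "claw": 5}
    - {"translation": [0.9, -0.3, 0], "rotation": [0, 0, 0], "claw": 5}

```text
clock: 9.8
tool_pos: [0.548, 0.1215, 0.0994]
orientation: [-180.0, 0.3, -154.6]
force: [-1.6, -1.0, 13.1]
opening: 0.0139
gripper_force: 30.0
```

Request:
arm_command:
  steps:
    - {"translation": [0, 0, 0.5], "rotation": [0, 0, 0], "claw": 5}
    - {"translation": [0, 0, 1], "rotation": [0, 0, 0], "claw": 5}
    - {"translation": [0, 0, 1], "rotation": [0, 0, 0], "claw": 5}
    - {"translation": [0, 0, 1], "rotation": [0, 0, 0], "claw": 5}

```text
clock: 10.2
tool_pos: [0.548, 0.1215, 0.0987]
orientation: [-179.9, 0.3, -154.6]
force: [-2.5, -1.0, 15.7]
opening: 0.0137
gripper_force: 30.0
```

Request:
arm_command:
  steps:
    - {"translation": [0.6, 0.1, 0.4], "rotation": [0, 0, 0], "claw": 5}
    - {"translation": [0.6, 0.1, 0.8], "rotation": [0, 0, 0], "claw": 5}
    - {"translation": [0.6, 0.1, 1.2], "rotation": [0, 0, 0], "claw": 5}
    - {"translation": [0.6, 0.1, 1.5], "rotation": [0, 0, 0], "claw": 5}
    - {"translation": [0.6, 0.1, 1.5], "rotation": [0, 0, 0], "claw": 5}

```text
clock: 10.7
tool_pos: [0.5476, 0.1214, 0.0972]
orientation: [-179.9, 0.3, -154.6]
force: [-2.1, -1.4, 15.9]
opening: 0.0139
gripper_force: 30.0
```

Request:
arm_command:
  steps:
    - {"translation": [0, 0, 0.4], "rotation": [0, 0, 0], "claw": 5}
    - {"translation": [0, 0, 0.8], "rotation": [0, 0, 0], "claw": 5}
    - {"translation": [0, 0, 1.2], "rotation": [0, 0, 0], "claw": 5}
    - {"translation": [0, 0, 1.5], "rotation": [0, 0, 0], "claw": 5}
    - {"translation": [0, 0, 1.5], "rotation": [0, 0, 0], "claw": 5}

```text
clock: 11.2
tool_pos: [0.5476, 0.1214, 0.0964]
orientation: [-179.9, 0.3, -154.6]
force: [-4.2, 0.2, 21.6]
opening: 0.014
gripper_force: 30.0
```

Request:
arm_command:
  steps:
    - {"translation": [0.3, 0.1, 0.2], "rotation": [0, 0, 0], "claw": 5}
    - {"translation": [0.4, 0.1, 0.4], "rotation": [0, 0, 0], "claw": 5}
    - {"translation": [0.4, 0.1, 0.6], "rotation": [0, 0, 0], "claw": 5}
    - {"translation": [0.4, 0.1, 0.6], "rotation": [0, 0, 0], "claw": 5}

```text
clock: 11.6
tool_pos: [0.5475, 0.1214, 0.0961]
orientation: [-179.9, 0.4, -154.6]
force: [-5.0, -1.4, 23.3]
opening: 0.0136
gripper_force: 30.0
```

Request:
arm_command:
  steps:
    - {"translation": [0, 0, 0.1], "rotation": [0, 0, -0.6], "claw": 5}
    - {"translation": [0, 0, 0.2], "rotation": [0, 0, -1.2], "claw": 5}
    - {"translation": [0, 0, 0.2], "rotation": [0, 0, -1.8], "claw": 5}
    - {"translation": [0, 0, 0.2], "rotation": [0, 0, -2.4], "claw": 5}

```text
clock: 12.0
tool_pos: [0.547, 0.1214, 0.0948]
orientation: [-179.9, 0.3, -142.5]
force: [-2.7, 0.2, 15.7]
opening: 0.0139
gripper_force: 30.0
```

Request:
arm_command:
  steps:
    - {"translation": [0, 0, 0.4], "rotation": [0, 0, 0], "claw": 5}
    - {"translation": [0, 0, 0.8], "rotation": [0, 0, 0], "claw": 5}
    - {"translation": [0, 0, 1.1], "rotation": [0, 0, 0], "claw": 5}
    - {"translation": [0, 0, 1.3], "rotation": [0, 0, 0], "claw": 5}
    - {"translation": [0, 0, 1.3], "rotation": [0, 0, 0], "claw": 5}

```text
clock: 12.5
tool_pos: [0.5472, 0.1214, 0.0944]
orientation: [-179.9, 0.3, -142.6]
force: [-5.4, -0.3, 23.1]
opening: 0.0138
gripper_force: 30.0
```

Request:
arm_command:
  steps:
    - {"translation": [0, 0, 0.2], "rotation": [0, 0, -0.7], "claw": 5}
    - {"translation": [0, 0, 0.4], "rotation": [0, 0, -1.4], "claw": 5}
    - {"translation": [0, 0, 0.5], "rotation": [0, 0, -2.1], "claw": 5}

```text
clock: 12.8
tool_pos: [0.5472, 0.1214, 0.094]
orientation: [-179.8, 0.3, -131.9]
force: [-5.0, 0.2, 23.8]
opening: 0.0139
gripper_force: 30.0
```

Request:
arm_command:
  steps:
    - {"translation": [0.1, 0.1, 0.2], "rotation": [0, 0, -0.7], "claw": 5}
    - {"translation": [0.2, 0.2, 0.3], "rotation": [0, 0, -1.4], "claw": 5}
    - {"translation": [0.3, 0.3, 0.5], "rotation": [0, 0, -2.1], "claw": 5}
    - {"translation": [0.3, 0.3, 0.6], "rotation": [0, 0, -2.8], "claw": 5}

```text
clock: 13.2
tool_pos: [0.5472, 0.1214, 0.0936]
orientation: [-179.7, 0.3, -117.9]
force: [-4.1, -1.8, 25.6]
opening: 0.0137
gripper_force: 30.0
```

Request:
arm_command:
  steps:
    - {"translation": [0, 0.1, 0], "rotation": [0, 0, -0.7], "claw": 5}
    - {"translation": [0, 0.2, 0.1], "rotation": [0, 0, -1.4], "claw": 5}
    - {"translation": [0, 0.3, 0.2], "rotation": [0, 0, -2.1], "claw": 5}
    - {"translation": [0, 0.3, 0.3], "rotation": [0, 0, -2.8], "claw": 5}

```text
clock: 13.6
tool_pos: [0.5472, 0.1214, 0.0935]
orientation: [-179.6, 0.2, -103.9]
force: [-3.2, -1.3, 24.7]
opening: 0.0137
gripper_force: 30.0
```

Request:
arm_command:
  steps:
    - {"translation": [0, 0, 0.1], "rotation": [0, 0, -0.7], "claw": 5}
    - {"translation": [0, 0, 0.2], "rotation": [0, 0, -1.4], "claw": 5}
    - {"translation": [0, 0, 0.2], "rotation": [0, 0, -2.1], "claw": 5}
    - {"translation": [0, 0, 0.3], "rotation": [0, 0, -2.8], "claw": 5}

```text
clock: 14.0
tool_pos: [0.5474, 0.1214, 0.0933]
orientation: [-179.6, 0.1, -89.9]
force: [-3.4, -1.7, 25.8]
opening: 0.014
gripper_force: 30.1
```

```bash
python3 -c "
from h import *
o=ctrl.get_obs();print(o['force'],o['moment'],o['joint_pos'])
i,d,T=snap('scene');print(T[:3,3])"
```

```text
[-3.42906964 -1.68454839 25.75340397] [-0.7965691   1.58315246 -0.2447193 ] [ 32.61210993  16.76024081 -24.21178168   0.19300439 -48.64359757
 -32.67264115]
[0.54735471 0.12137804 0.09332239]
```

Request:
arm_command:
  steps:
    - {"translation": [0, 0, 0], "rotation": [0, 0, -0.7], "claw": 5}
    - {"translation": [0, 0, 0], "rotation": [0, 0, -1.4], "claw": 5}
    - {"translation": [0, 0, 0], "rotation": [0, 0, -2.1], "claw": 5}
    - {"translation": [0, 0, 0.1], "rotation": [0, 0, -2.8], "claw": 5}

```text
clock: 14.45
tool_pos: [0.5474, 0.1214, 0.0932]
orientation: [-179.6, -0.0, -75.9]
force: [-3.1, -1.9, 25.5]
opening: 0.0136
gripper_force: 30.1
```

Request:
arm_command:
  steps:
    - {"translation": [0, 0, 0], "rotation": [0, 0, -0.7], "claw": 5}
    - {"translation": [0, 0, 0], "rotation": [0, 0, -1.4], "claw": 5}
    - {"translation": [0, 0, 0], "rotation": [0, 0, -2.0], "claw": 5}
    - {"translation": [0, 0, 0], "rotation": [0, 0, -2.2], "claw": 5}
    - {"translation": [0, 0, 0], "rotation": [0, 0, -2.2], "claw": 5}

```text
clock: 14.95
tool_pos: [0.5475, 0.1214, 0.0933]
orientation: [-179.6, -0.1, -65.0]
force: [-2.4, -2.8, 25.0]
opening: 0.0134
gripper_force: 30.0
```

Run:
```python
from h import *
i,d,T=snap('wrist'); P=cloud('wrist',d,T); q=P.reshape(-1,3); print(T[:3,3])
m=(d.ravel()>0)&(np.hypot(q[:,0]-.547,q[:,1]-.1214)<.036)&(q[:,2]>.110)&(q[:,2]<.13)
c=i.reshape(-1,3).astype(int); m&=(c[:,0]-c[:,2]>50)
print(m.sum(), np.median(q[m],0), cv2.minAreaRect(q[m][:,:2].astype(np.float32))); save('pics/w3.png',i)
```

```text
[0.5474958  0.12136951 0.09325468]
2471 [0.55250642 0.10796353 0.1259012 ] ((0.5484285354614258, 0.11846780776977539), (0.013918526470661163, 0.05034661665558815), 25.01918601989746)
```

View pics/w3.png

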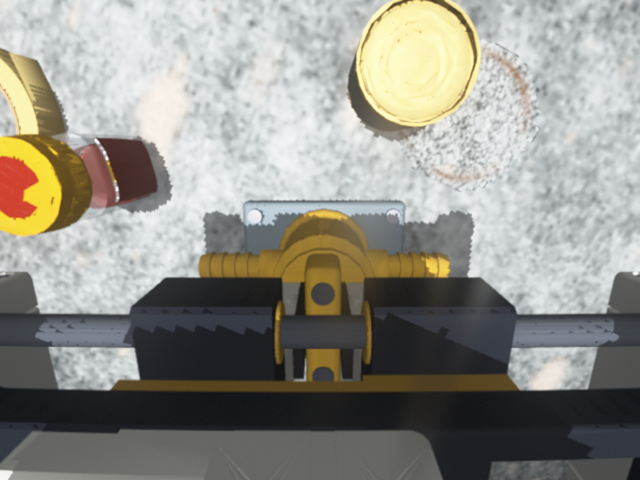

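The bar lies square across the pipes (bar at (323,330), pipes horizontal) and hasn't slipped in the grip. Next I'll relax the push gradually and see whether the plug stays down.

Request:
arm_command:
  steps:
    - {"translation": [0, 0, -0.6], "rotation": [0, 0, 0], "claw": 5}
    - {"translation": [0, 0, -1.2], "rotation": [0, 0, 0], "claw": 5}
    - {"translation": [0, 0, -1.8], "rotation": [0, 0, 0], "claw": 5}
    - {"translation": [0, 0, -2.2], "rotation": [0, 0, 0], "claw": 5}
    - {"translation": [0, 0, -2.2], "rotation": [0, 0, 0], "claw": 5}

```text
clock: 15.5
tool_pos: [0.5473, 0.1214, 0.094]
orientation: [-179.6, -0.1, -65.1]
force: [1.4, -1.9, 12.8]
opening: 0.014
gripper_force: 30.0
```

Request:
arm_command:
  steps:
    - {"translation": [0, 0, -0.5], "rotation": [0, 0, 0], "claw": 5}
    - {"translation": [0, 0, -1.0], "rotation": [0, 0, 0], "claw": 5}
    - {"translation": [0, 0, -1.5], "rotation": [0, 0, 0], "claw": 5}
    - {"translation": [0, 0, -1.5], "rotation": [0, 0, 0], "claw": 5}

```text
clock: 15.9
tool_pos: [0.5471, 0.1214, 0.0945]
orientation: [-179.7, -0.1, -65.1]
force: [5.6, -1.9, 3.7]
opening: 0.0139
gripper_force: 30.0
```

Request:
arm_command:
  steps:
    - {"translation": [0.2, -0.4, -0.3], "rotation": [0, 0, 0], "claw": 5}
    - {"translation": [0.3, -0.7, -0.5], "rotation": [0, 0, 0], "claw": 5}
    - {"translation": [0.3, -0.7, -0.5], "rotation": [0, 0, 0], "claw": 5}
    - {"translation": [0.3, -0.7, -0.5], "rotation": [0, 0, 0], "claw": 5}

```text
clock: 16.3
tool_pos: [0.5472, 0.1213, 0.0945]
orientation: [-179.8, -0.0, -65.1]
force: [5.2, -1.1, 3.2]
opening: 0.0138
gripper_force: 30.0
```

Request:
arm_command:
  steps:
    - {"translation": [0, 0, 0], "rotation": [0, 0, 0], "claw": 18}
    - {"translation": [0, 0, 0], "rotation": [0, 0, 0], "claw": 24}
    - {"translation": [0, 0, 0], "rotation": [0, 0, 0], "claw": 32}
    - {"translation": [0, 0, 0], "rotation": [0, 0, 0], "claw": 40}
    - {"translation": [0, 0, 0], "rotation": [0, 0, 0], "claw": 40}

```text
clock: 16.8
tool_pos: [0.5445, 0.1206, 0.0928]
orientation: [179.9, 0.0, -65.2]
force: [0.3, -0.4, -0.3]
opening: 0.0388
gripper_force: 0.0
```

Run:
```python
from h import *
print(ctrl.get_obs()['force'],ctrl.get_obs()['moment'])
i,d,T=snap('wrist'); P=cloud('wrist',d,T); q=P.reshape(-1,3); print(T[:3,3])
m=(d.ravel()>0)&(np.hypot(q[:,0]-.547,q[:,1]-.1214)<.036)&(q[:,2]>.110)&(q[:,2]<.14)
c=i.reshape(-1,3).astype(int); m&=(c[:,0]-c[:,2]>50)
print(m.sum(), np.median(q[m],0), cv2.minAreaRect(q[m][:,:2].astype(np.float32)))
```

```text
[ 0.27586387 -0.36462613 -0.30424484] [0.02737424 0.07861625 0.03711307]
[0.54453283 0.12060271 0.09279958]
2570 [0.55266573 0.10714686 0.12721355] ((0.5484474301338196, 0.11847515404224396), (0.01399872824549675, 0.05008592829108238), 24.996408462524414)
```

Released, and the plug stays down: bar top at 0.127 m, against roughly 0.135 m if it had popped up. I'll retreat straight up.

Request:
arm_command:
  steps:
    - {"translation": [0, 0, -10], "rotation": [0, 0, 0], "claw": 40}
    - {"translation": [0, 0, -25], "rotation": [0, 0, 0], "claw": 40}
    - {"translation": [0, 0, -50], "rotation": [0, 0, 0], "claw": 40}
    - {"translation": [0, 0, -80], "rotation": [0, 0, 0], "claw": 40}
    - {"translation": [0, 0, -100], "rotation": [0, 0, 0], "claw": 40}

```text
clock: 17.35
tool_pos: [0.5456, 0.1209, 0.196]
orientation: [-179.9, -0.0, -65.2]
force: [0.4, -0.1, 0.4]
opening: 0.0402
gripper_force: 0.0
```

Request:
arm_command:
  steps:
    - {"translation": [0, 0, 0], "rotation": [0, 0, 0], "claw": 40}
    - {"translation": [0, 0, 0], "rotation": [0, 0, 0], "claw": 40}
    - {"translation": [0, 0, 0], "rotation": [0, 0, 0], "claw": 40}

```text
clock: 17.65
tool_pos: [0.5444, 0.1205, 0.1926]
orientation: [179.9, 0.0, -65.2]
force: [0.7, 0.6, -0.1]
opening: 0.0404
gripper_force: 0.0
```

Run:
```python
from h import *
i,d,T=snap('wrist'); P=cloud('wrist',d,T); q=P.reshape(-1,3); print(T[:3,3])
m=(d.ravel()>0)&(np.hypot(q[:,0]-.547,q[:,1]-.1214)<.036)
c=i.reshape(-1,3).astype(int); m&=(c[:,0]-c[:,2]>50)
b=m&(q[:,2]>.115)&(q[:,2]<.15); print(b.sum(), np.median(q[b],0), cv2.minAreaRect(q[b][:,:2].astype(np.float32)))
k=m&(q[:,2]>.078)&(q[:,2]<.1); print('collar top',k.sum(),np.median(q[k],0)); save('pics/w4.png',i)
```

```text
[0.54439301 0.12051897 0.19256672]
1448 [0.54822914 0.11827093 0.12738653] ((0.5474077463150024, 0.12102951109409332), (0.013810226693749428, 0.055097151547670364), 24.945459365844727)
collar top 1503 [0.54537164 0.12066366 0.08569162]
```

View pics/w4.png

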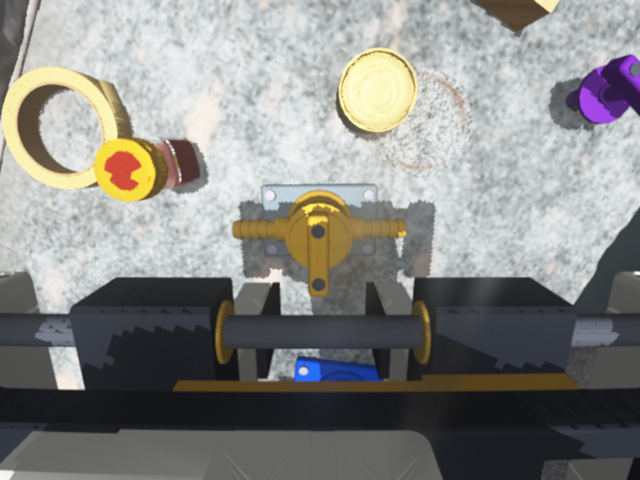

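The plug stays down in the cock, with the bar (318,255) square to the pipes (y≈229) at 114.9° against 115.1° wanted. Bar height is unchanged since release, and the tin and jar are undisturbed. Handing in.

```bash
python3 -c "
from plant import ctrl
print(ctrl.close_job())"
```

```text
the job is handed in; nothing more can be done
None
```

The plug is wedged in the stopcock with its bar square across the pipes and stayed down after release; the total push read about 27 N at most, and I handed the job in at about 18 s.

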